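# Close the loaded test chamber and hold its sprung lid at the pointer

## Task

The mirror is loaded: push the test chamber's drawer fully home while the lid is still shut, then raise the sprung lid by its black bar handle until the lid lies level with (parallel to) the orange pointer at its side. Finish still holding the lid steady there by its handle with the gripper, so the camera can look in; do not let go. Leave the pointer as it is set, and do not disturb the things standing around.

Things in the scene. Friction and masses are not known exactly. Their poses are not given: they have to be found in the camera images.
- chamber: test chamber, fixed to the table: black box 160 deep (its x) x 200 wide (its y) x 115 high on an aluminium foot, open on top under its lid. Origin: centre of its underside, on the table. Its -x side is the front, with the drawer; its yaw differs from start to start.
- drawer_handle (a point): middle of the drawer's steel bar handle: round bar 12 thick, 112 long along the chamber's y, centre 100 above the table and 40 in front of the drawer panel, on a thin bent post 50 either side of the middle. Drawer shut, it is at x = -132 in the chamber's frame, 48 in front of the shut lid's edge. Panel: 156 wide, 12 thick, from 18 to 64 above the table. Axes as the chamber's.
- drawer (a joint): how far the drawer stands out, in m: 0 is fully home (a hard stop), growing as it comes out along the chamber's -x; it starts 0.03 to 0.065. It stays where it is left; sliding takes about 2 to 3 N.
- lid_handle (a point): middle of the black bar handle on the lid (the bar's centre): round bar 12 thick, 112 long along the chamber's y, bar centre 46 above the lid's top face, carried by a thin post 50 either side of the middle. In the lid's frame (see lid_hinge) it lies at x = -125, z = +55. Its orientation turns with the lid.
- lid_hinge (a point): middle of the lid's hinge line, at the chamber's top rear edge: chamber frame x = +80, y = 0, z = 115. Axes are the lid's: equal to the chamber's when the lid is shut; as it opens, the lid turns positively about its y. The lid is an aluminium plate 164 (from hinge to front edge) x 200 x 8 with a white strip along its front edge; its top face is at z = +9 here.
- lid_edge (a point): corner of the lid's front edge on the pointer's side: x = -164, y = +100, z = +5 in the lid's frame.
- lid (a joint): opening angle of the lid, rad: 0 shut; the front edge, nearest the robot, swings up as it grows, to 1.15 at most. A spring shuts it: about 6 N straight up on the handle lifts it from shut, and about 8 to 9 N along its arc holds it at 0.75 rad; let go, it closes.
- pointer (a joint): angle at which the orange pointer is set, rad above the chamber's top plane; the lid is at the mark when lid equals this. Between 0.45 and 0.75 from start to start. The pointer is stiff and must not be moved.
- pointer_pivot (a point): pivot of the pointer, on the lid's hinge line, on the chamber's +y side (chamber frame x = +80, y = +126, z = 115). Its axes turn with the pointer, as the lid's do with the lid: the two are parallel when the lid is at the mark.
- pointer_tip (a point): tip of the orange pointer, a thin orange blade 5 wide, 8 high and 200 long that points from its pivot toward the front, along a thin aluminium graduated arc (radius 172) beside the chamber's +y side. The tip is at x = -200, z = +5 in the pivot's frame.
- mirror_mount: bystander: black mirror mount with a white-faced brass-coloured mirror, 60 x 60 x 80 high; origin at the centre of its underside.
- lens_jar: bystander: small jar, 50 diameter, 60 high; origin at the centre of its underside.
- lens_ring: bystander: black lens ring lying flat, 52 diameter, 14 high; origin at the centre of its underside.
- driver: bystander: screwdriver lying on the table; origin on it, handle to its -x.
- post_holder: bystander: black post holder on a foot, steel post, 112 high; origin at the centre of its underside.
- target_card: bystander: white gridded card on a wooden block, 90 high; origin at the centre of its underside.

How it is judged:
By the outcome, as a careful person would: the job done as asked, in the order asked, and still so for the second after the job is handed in, while the arm keeps its last pose, push and grip.
It also fails if it takes over 48 s, if anything falls off the work surface, if the arm or the gripper's body presses on something with over 40 N, if the wrist force passes 120 N, or if a joint passes its speed limit or range.

## Robot

A 7-joint arm with a two-finger parallel gripper is mounted at the origin on the work surface. World frame = base frame: x ahead of the robot, y to its left, z up, the work surface at z = 0. Lengths are in m, angles in rad, forces in N, time in s.
With the tool pointing down it reaches from about 0.425 to 0.925 m from the base axis. Payload 6.8 kg.
Tool frame: the origin (TCP) lies midway between the tips of the shut fingers; the grasp point (between the pads) lies r.grip_point_offset behind it (r.grip_point_offset is the distance from the TCP to the grasp point, in m); z points along the fingers, y is the direction in which the jaws open and shut (so a half turn about z gives the same grasp; the last joint's range is limited). The gripper opens to 85 mm and grips with 20 to 120 N. Pads are 22 mm wide; open, the fingers measure 114 mm over their backs; the gripper's body (76 mm by 85 mm) begins 54 mm behind the grasp point. The pads swing forward as they close: fully open they stand 13 mm farther back than shut.
Start: joints at [-1.433, 0.477, 0.022, 1.555, -0.011, 1.109, -0.083], TCP at [0.164, 0.655, 0.231] pointing down, gripper open.
Joint ranges: [-2.96, 2.96], [-0.34, 2.1], [-1.41, 1.46], [0.24, 2.44], [-1.37, 4.51], [0.17, 1.92], [-2.96, 2.96]. Speed limits (rad/s): [2.39, 2.39, 3.14, 3.14, 3.14, 3.14, 3.14].

## Interface

Orientations are given as a rotation vector (axis times angle).
In Python, from bench import r gives the robot as it stands. The module is installed in compiled form; this text tells all that it offers.
- The arm moves only by the tool play_rows, never from a script. Its argument "deltas" is a list of rows, each a list of 3 entries, a list of its own where there are three numbers: the finger opening in mm, from 0 to 85.4, then the shift along the tool's x, y, z in mm, then the turn, a rotation vector about the tool's x, y, z in rad. A call has 1 to 8 rows; each row is the pose to reach, as a shift and turn from the pose measured when the call began, along the tool's axes at that moment; what a row does not reach only later rows make up. A row lasts 1/8 s, in which the tool goes at most 62.5 mm and 10.7 degrees, less where a joint would pass 70% of its speed; a pose out of reach is approached as far as the arm can. A call with a gripper value outside its range is refused whole. The fingers move at their own pace and stop on an object; "squeeze" is the grip in N (left out, the last holds). Time passes only in rows, so rows that repeat a pose let the fingers close. It gives the time, the measured TCP pose, the force and the opening at its end, in the units of the state.
- r.get_obs(): the state, without advancing time (a new reading comes with each control period).
- r.grab_frame(name): name is "scene" or "top" or "wrist"; returns (picture, depth): 384x512x3 uint8, red, green, blue; 384x512 float32, m along the optical axis (not along the pixel's ray), 0 where there is no reading.
- r.camera_model(name): a dict with "mtx" (3x3 intrinsics, pixels), "rvec" (rotation vector, rad) and "tvec" (3), from world to camera coordinates, as OpenCV has them; the wrist camera has in their place "T_tool_cam" (4x4, takes a point from camera to tool coordinates, whose origin is the TCP and whose axes are the flange's). Camera axes: x right, y down, z forward; pixel columns grow to the right and rows downward; lengths in m; the calibration is good to about 2 mm. A picture is of the moment at which its call begins: read the wrist's pose just before it. camera_model takes no time and is no camera call.
- r.hand_in(): hands the job in, once; it reports no verdict.
The state is a dict: "clock": time; "joints": joint angles; "qvel": joint speeds; "tau": joint torques, N m; "tcp_pos": TCP position; "orientation": TCP orientation; "contact_force": force on the tool from outside, world axes, zero at the start; "moment": the same for the moment, N m; "grip_width": finger opening in m.
Only numpy, scipy, OpenCV 4.12 (cv2) and the standard library are available. Lean on these libraries where they do the work, as an engineer would, in place of code of your own. Each camera call takes 0.05 s, during which the arm holds its last target. There are 200 camera calls.

## Working session

There is one attempt and no reset: what is moved stays moved. The work goes in short steps, Python scripts to look and compute and a tool call to move; the robot and the scene stay as the last step left them, time stands still between calls to the robot, and variables do not carry over. Pictures are saved under pics/ and viewed, about 8 in all and at most 12, crops included, and the job is handed in when it is done.

Besides the shell and the picture viewer there is one more tool, called after "Request:" by a JSON object that holds its "fn" and its "kwargs". play_rows: Moves the arm, as the interface text tells. Its arguments: {"type":"object","properties":{"deltas":{"type":"array"},"squeeze":{"type":"number"}},"required":["deltas"]}

```bash
mkdir -p pics
python3 - <<'E'
from bench import r
import cv2,numpy as np
o=r.get_obs();print({k:np.round(v,3) for k,v in o.items()},r.grip_point_offset)
for n in("scene","top"):
    p,d=r.grab_frame(n);cv2.imwrite(f"pics/{n}0.png",p[:,:,::-1]);np.save(f"pics/{n}0d.npy",d)
    c=r.camera_model(n);print(n,c)
print(r.camera_model("wrist"))
E
```

```text
{'clock': np.float64(0.0), 'joints': array([-1.433,  0.478,  0.022,  1.556, -0.012,  1.109, -0.083]), 'qvel': array([-0.001, -0.   ,  0.001, -0.   ,  0.001,  0.   ,  0.001]), 'tau': array([-2.0000e-03, -5.9641e+01,  1.6070e+00, -2.8121e+01,  1.2000e-02,
        9.0000e-03, -0.0000e+00]), 'tcp_pos': array([0.164, 0.654, 0.23 ]), 'orientation': array([-3.850e-01, -3.118e+00,  3.000e-03]), 'contact_force': array([1.102, 0.616, 0.025]), 'moment': array([ 0.036,  0.017, -0.007]), 'grip_width': np.float64(0.085)} 0.0187
scene {'mtx': array([[371.68796202,   0.        , 253.89688315],
       [  0.        , 371.68796202, 191.73711608],
       [  0.        ,   0.        ,   1.        ]]), 'rvec': array([ 1.22394955,  2.27193767, -1.01032937]), 'tvec': array([ 0.3442542 , -0.22850217,  1.69391955])}
top {'mtx': array([[418.41996241,   0.        , 261.9809375 ],
       [  0.        , 418.41996241, 186.81817337],
       [  0.        ,   0.        ,   1.        ]]), 'rvec': array([ 2.12775716, -2.17345336,  0.17450498]), 'tvec': array([0.00361744, 0.57344535, 1.26999653])}
{'mtx': array([[265.14089309,   0.        , 254.063119  ],
       [  0.        , 265.14089309, 186.75529858],
       [  0.        ,   0.        ,   1.        ]]), 'T_tool_cam': array([[-7.83610602e-04, -9.61219294e-01, -2.75784072e-01,
         6.97794823e-02],
       [ 9.99999413e-01, -9.59744064e-04,  5.03707010e-04,
        -6.58238199e-04],
       [-7.48855022e-04, -2.75783515e-01,  9.61219482e-01,
        -1.41957925e-01],
       [ 0.00000000e+00,  0.00000000e+00,  0.00000000e+00,
         1.00000000e+00]])}
```

View pics/scene0.png

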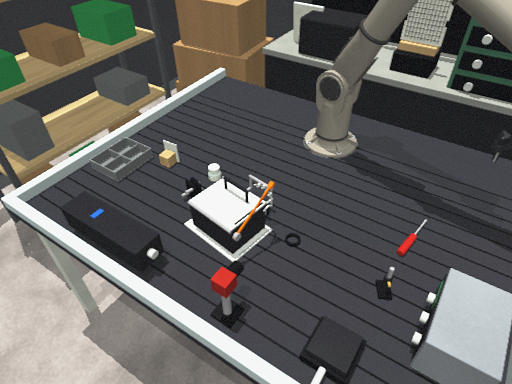

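View pics/top0.png

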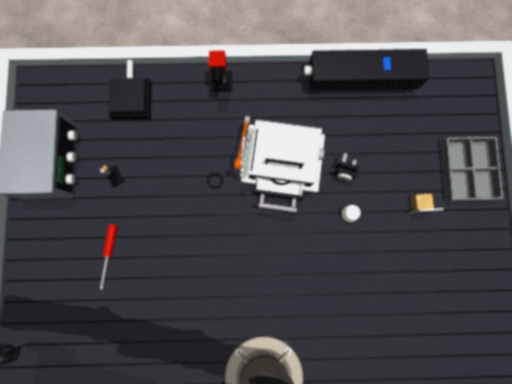

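The scene view shows the chamber from behind, centred at about (230,215), with the orange pointer from (237,235) to (272,185). In the top view the lid is centred at (285,155) and the pointer runs (237,167)–(247,118). The drawer handle is at (278,207), the mirror mount at (345,168) and the jar at (351,213).

```bash
cat > h.py <<'E'
import numpy as np,cv2
from bench import r
from scipy.spatial.transform import Rotation as R
def cloud(n,d,obs=None):
    c=r.camera_model(n);v,u=np.mgrid[:384,:512]
    K=c["mtx"];P=np.stack([(u-K[0,2])/K[0,0]*d,(v-K[1,2])/K[1,1]*d,d],-1).astype(float)
    if n=="wrist":
        T=c["T_tool_cam"];P=P@T[:3,:3].T+T[:3,3]
        return P@R.from_rotvec(obs["orientation"]).as_matrix().T+obs["tcp_pos"]
    Rm=cv2.Rodrigues(c["rvec"])[0];return (P-c["tvec"])@Rm
def orange(p):
    h=cv2.cvtColor(p,cv2.COLOR_RGB2HSV);return (h[...,0]>5)&(h[...,0]<20)&(h[...,1]>170)&(h[...,2]>110)
E
python3 - <<'E'
from h import *
np.set_printoptions(precision=4,suppress=True)
p=cv2.imread("pics/top0.png")[:,:,::-1];d=np.load("pics/top0d.npy");W=cloud("top",d)
print("base table z",np.median(W[230:260,200:300,2]))
roi=np.zeros(d.shape,bool);roi[105:215,230:335]=1
z=W[...,2];m=roi&(abs(z-.124)<.006)&(p.min(2)>120)
m=cv2.morphologyEx(m.astype(np.uint8),cv2.MORPH_OPEN,np.ones((3,3)))
rect=cv2.minAreaRect((W[m>0][:,:2]*1000).astype(np.float32));print("lid",rect,cv2.boxPoints(rect),np.median(z[m>0]),m.sum())
for nm,lo,hi,r0 in(("lidbar",.155,.185,roi),("dbar",.085,.112,roi)):
    q=W[r0&(z>lo)&(z<hi)];print(nm,len(q))
    for a in q[:60:2]:print(np.round(a,3),end=" ")
    print()
o=orange(p)&roi;q=W[o];print("orange top",len(q));print(q[::6])
s=cv2.imread("pics/scene0.png")[:,:,::-1];Ws=cloud("scene",np.load("pics/scene0d.npy"))
o=orange(s);o[:170]=0;o[250:]=0;o[:,:225]=0;o[:,290:]=0;q=Ws[o];print("scene",len(q));print(q[::6])
E
```

```text
base table z 0.0004055580554167748
lid ((675.2071533203125, -61.83857727050781), (231.13790893554688, 173.85385131835938), 80.58231353759766) [[ 570.5413 -161.626 ]
 [ 742.0519 -190.0738]
 [ 779.873    37.9488]
 [ 608.3624   66.3966]] 0.12440766281313023 3357
lidbar 198
[0.725 0.042 0.157] [0.722 0.042 0.158] [0.719 0.042 0.156] [0.714 0.042 0.164] [0.711 0.042 0.166] [0.704 0.048 0.168] [0.7   0.048 0.171] [0.693 0.048 0.174] [0.69  0.048 0.176] [0.686 0.048 0.182] [0.683 0.048 0.179] [ 0.637 -0.017  0.17 ] [ 0.637 -0.023  0.174] [ 0.637 -0.028  0.173] [ 0.637 -0.034  0.172] [ 0.634 -0.014  0.171] [ 0.633 -0.02   0.175] [ 0.632 -0.025  0.182] [ 0.633 -0.031  0.175] [ 0.633 -0.037  0.175] [ 0.633 -0.042  0.175] [ 0.633 -0.048  0.174] [ 0.633 -0.054  0.172] [ 0.634 -0.06   0.169] [ 0.631 -0.017  0.172] [ 0.63  -0.022  0.179] [ 0.631 -0.028  0.174] [ 0.63  -0.034  0.178] [ 0.63  -0.04   0.176] [ 0.63  -0.045  0.175] 
dbar 204
[0.761 0.031 0.108] [0.614 0.036 0.1  ] [0.607 0.036 0.105] [0.604 0.036 0.104] [0.606 0.028 0.092] [0.601 0.039 0.107] [0.604 0.01  0.086] [0.602 0.003 0.095] [0
[... 1052 characters left out ...]
92]
 [0.6066 0.0657 0.2303]
 [0.608  0.0667 0.2278]
 [0.6134 0.0664 0.2276]
 [0.6141 0.0633 0.2225]
 [0.6184 0.066  0.2228]
 [0.6124 0.0661 0.2143]
 [0.631  0.0595 0.2168]
 [0.6347 0.0547 0.209 ]
 [0.6412 0.0516 0.2041]
 [0.6395 0.0578 0.2017]
 [0.6485 0.0562 0.1996]
 [0.6553 0.0569 0.1969]
 [0.6572 0.0545 0.1886]
 [0.6785 0.0538 0.1886]
 [0.6821 0.0524 0.1822]
 [0.6882 0.049  0.1726]
 [0.6919 0.0477 0.1663]
 [0.6977 0.0479 0.1626]
 [0.7084 0.0477 0.163 ]
 [0.673  0.0222 0.1084]
 [0.7168 0.0457 0.1516]
 [0.7272 0.0454 0.1518]
 [0.7365 0.0407 0.1485]
 [1.3503 0.505  0.9807]
 [0.7442 0.0383 0.1407]
 [0.7427 0.0408 0.1363]
 [0.7283 0.0134 0.097 ]
 [0.7512 0.039  0.1295]
 [0.7591 0.037  0.1266]]
```

```bash
cat > fit.py <<'E'
from h import *
np.set_printoptions(precision=4,suppress=True)
p=cv2.imread("pics/top0.png")[:,:,::-1];W=cloud("top",np.load("pics/top0d.npy"))
Ws=cloud("scene",np.load("pics/scene0d.npy"));s=cv2.imread("pics/scene0.png")[:,:,::-1]
def bar(lo,hi,box,zc):
    m=(W[...,2]>lo)&(W[...,2]<hi)&(W[...,0]>box[0])&(W[...,0]<box[1])&(W[...,1]>box[2])&(W[...,1]<box[3])
    q=(W[m][:,:2]*1000).astype(np.float32);R_=cv2.minAreaRect(q);v=cv2.fitLine(q,cv2.DIST_HUBER,0,.01,.01).ravel()
    print(len(q),R_,"perp-yaw",np.degrees(np.arctan(-v[0]/v[1])),"mean",q.mean(0))
print("lidbar");bar(.163,.19,(.60,.66,-.14,.03),.17)
print("dbar");bar(.085,.13,(.49,.535,-.16,.06),.1)
for n,P,im in(("top",W,p),("scene",Ws,s)):
    o=orange(im);q=P[o];k=(q[:,2]>.118)&(q[:,2]<.25)&(q[:,0]>.55)&(q[:,0]<.8)&(q[:,1]>.025)&(q[:,1]<.08);q=q[k]
    v=cv2.fitLine(q.astype(np.float32),cv2.DIST_HUBER,0,.001,.001).ravel()
    d=v[:3]*-np.sign(v[0]);print(n,len(q),"pt",v[3:],"angle",np.arctan2(d[2],np.hypot(d[0],d[1])),"yaw",np.degrees(np.arctan2(-d[1],-d[0])))
# bystanders near: blobs
m=(W[...,2]>.02)&(W[...,2]<.3)
k,l,st,c=cv2.connectedComponentsWithStats(m.astype(np.uint8))
for i in range(1,k):
    if st[i,4]>30:
        q=W[l==i];print(q[:,:2].min(0),q[:,:2].max(0),"z",q[:,2].max())
E
python3 fit.py
```

```text
lidbar
164 ((626.1207275390625, -69.58584594726562), (112.1544189453125, 12.423312187194824), 80.91681671142578) perp-yaw -8.671053 mean [625.1186 -69.7133]
dbar
151 ((503.95062255859375, -50.06374740600586), (111.37492370605469, 11.820626258850098), 80.91670227050781) perp-yaw -9.211312 mean [503.3883 -49.9169]
top 95 pt [0.6741 0.0508 0.1876] angle 0.5617572 yaw -9.213394
scene 155 pt [0.6749 0.0515 0.1839] angle 0.5708986 yaw -9.47646
[ 0.4664 -0.8491] [1.0536 0.84  ] z 0.18611930537709065
[ 0.49   -0.1978] [0.7788 0.0662] z 0.2636643232546475
[ 0.5204 -0.7607] [ 0.7219 -0.5964] z 0.058634839541399794
[ 0.5924 -0.3089] [ 0.6701 -0.2393] z 0.08729632106635081
[0.6125 0.4553] [0.6499 0.4826] z 0.11558547938413971
[ 0.4844 -0.5467] [ 0.5399 -0.477 ] z 0.09775088470600646
[ 0.4641 -0.3056] [ 0.5116 -0.2585] z 0.06820379451641553
[0.3726 0.4543] [0.4684 0.4882] z 0.03247701176309594
[0.1363 0.5783] [0.167  0.6119] z 0.2999946783584432
[-0.0122 -0.0774] [0.0803 0.0785] z 0.2999753709165846
```

Request:
{"fn": "play_rows", "kwargs": {"deltas": [[85, [0, 0, -60], [0, 0, 0]], [85, [-20, -30, -80], [0, 0, -0.1]]]}}

```text
clock: 0.35
tcp_pos: [0.1747, 0.6228, 0.3131]
orientation: [-0.22, -3.133, -0.005]
contact_force: [0.6, -0.7, 0.3]
grip_width: 0.085
```

```bash
cat >> h.py <<'E'
yaw=-0.1592;X=np.array([np.cos(yaw),np.sin(yaw),0]);Y=np.array([-X[1],X[0],0]);Z=np.array([0,0,1.])
LB=np.array([.6261,-.0696,.170]);DB=np.array([.504,-.050,.100])
def tool(tilt):  # tool x=-Y, y=-X, z=-Z, tilted positively about chamber Y
    return R.from_rotvec(tilt*Y)*R.from_matrix(np.stack([-Y,-X,-Z],1))
def rows(poses):
    o=r.get_obs();T0=R.from_rotvec(o["orientation"])
    for p,t in poses:
        print(np.round(T0.inv().apply(np.array(p)-o["tcp_pos"])*1000,1),np.round((T0.inv()*(t if isinstance(t,R) else tool(t))).as_rotvec(),3))
E
python3 -c "
from h import *
rows([((.45,.35,.31),0),(DB-.045*X+.2*Z,0)])"
```

```text
[-310.7 -231.6    2.2] [ 0.003  0.002 -1.552]
[-375.1 -619.3   11. ] [ 0.003  0.002 -1.552]
```

Request:
{"fn": "play_rows", "kwargs": {"deltas": [[40, [-44, -33, 0], [0, 0, -0.13]], [20, [-88, -66, 0], [0, 0, -0.26]], [0, [-133, -99, 0], [0, 0, -0.39]], [0, [-177, -132, 0], [0, 0, -0.52]], [0, [-221, -165, 0], [0, 0, -0.65]], [0, [-265, -200, 0], [0, 0, -0.78]], [0, [-311, -232, 0], [0, 0, -0.91]], [0, [-320, -287, 0], [0, 0, -1.04]]]}}

```text
clock: 1.35
tcp_pos: [0.4537, 0.2921, 0.3113]
orientation: [-1.369, 2.827, 0.003]
contact_force: [-0.3, -0.7, 0.5]
grip_width: 0.0001
```

```bash
python3 -c "
from h import *
print(r.get_obs()['joints'])
rows([(DB-.045*X+.2*Z,0),(DB-.045*X-.014*Z,0)])"
```

```text
[-0.73845407  0.18250522  0.06019039  1.783886   -0.01365013  1.17417535
  1.79865522]
[ 259.2 -212.3   10.5] [ 0.001  0.002 -0.51 ]
[ 259.5 -212.6  224.5] [ 0.001  0.002 -0.51 ]
```

Request:
{"fn": "play_rows", "kwargs": {"deltas": [[0, [43, -35, 2], [0, 0, -0.09]], [0, [86, -71, 4], [0, 0, -0.18]], [0, [130, -106, 6], [0, 0, -0.27]], [0, [173, -142, 8], [0, 0, -0.36]], [0, [216, -177, 10], [0, 0, -0.45]], [0, [259, -212, 20], [0, 0, -0.51]], [0, [259, -212, 70], [0, 0, -0.51]], [0, [259, -212, 100], [0, 0, -0.51]]]}}

```text
clock: 2.35
tcp_pos: [0.4581, -0.0436, 0.2086]
orientation: [-2.035, 2.394, 0.005]
contact_force: [-0.0, 1.3, -0.1]
grip_width: -0.0001
```

Run:
```python
from h import *
o=r.get_obs();print(o['joints'],o['tcp_pos'],o['contact_force'])
p,d=r.grab_frame("wrist");cv2.imwrite("pics/w1.png",p[:,:,::-1])
p,d=r.grab_frame("top");cv2.imwrite("pics/t1.png",cv2.resize(p[90:240,200:400,::-1],None,fx=4,fy=4))
rows([(DB-.045*X-.014*Z,0)])
```

```text
[-0.0896711   0.14908703  0.05598684  2.07616956 -0.01368111  0.91858841
  2.95387272] [ 0.45811603 -0.04361534  0.20856435] [-0.04497374  1.33959606 -0.12646667]
[ -0.5  -3.7 121.5] [ 0.007  0.001 -0.001]
```

View pics/w1.png

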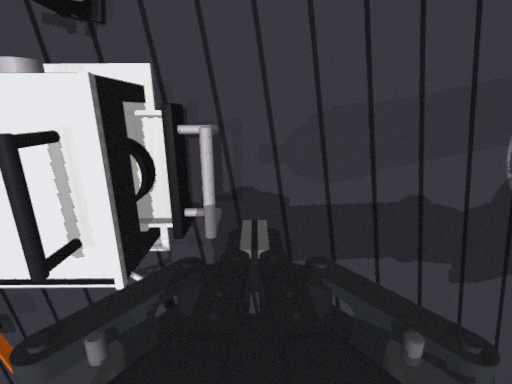

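The wrist view shows the drawer bar running (208,128)–(212,232), the closed fingertips at (254,228) and the lid bar at (20,205). Joint 7 is at 2.954, almost at its limit, so I'll turn the tool half a turn back, which gives the same grasp.

Request:
{"fn": "play_rows", "kwargs": {"deltas": [[0, [0, 0, 0], [0, 0, 0.18]], [0, [0, 0, 0], [0, 0, 0.36]], [0, [0, 0, 0], [0, 0, 0.54]], [0, [0, 0, 0], [0, 0, 0.72]], [0, [0, 0, 0], [0, 0, 0.9]], [0, [0, 0, 0], [0, 0, 1.08]], [0, [0, 0, 0], [0, 0, 1.26]], [0, [0, 0, 0], [0, 0, 1.44]]]}}

```text
clock: 3.45
tcp_pos: [0.4574, -0.0426, 0.209]
orientation: [-0.054, -3.136, -0.003]
contact_force: [-0.1, 0.3, 0.1]
grip_width: 0.0001
```

Request:
{"fn": "play_rows", "kwargs": {"deltas": [[0, [0, 0, 0], [0, 0, 0.18]], [0, [0, 0, 0], [0, 0, 0.36]], [0, [0, 0, 0], [0, 0, 0.54]], [0, [0, 0, 0], [0, 0, 0.72]], [0, [0, 0, 0], [0, 0, 0.9]], [0, [0, 0, 0], [0, 0, 1.08]], [0, [0, 0, 0], [0, 0, 1.26]], [0, [0, 0, 0], [0, 0, 1.44]]]}}

```text
clock: 4.45
tcp_pos: [0.4582, -0.0422, 0.2104]
orientation: [-2.115, -2.317, 0.001]
contact_force: [0.9, -0.4, -0.3]
grip_width: -0.0
```

```bash
sed -i 's/\[-Y,-X,-Z\]/[Y,X,-Z]/;s/tool x=-Y, y=-X/tool x=Y, y=X/' h.py
python3 - <<'E'
from h import *
o=r.get_obs();print(o['joints'],o['tcp_pos'],o['contact_force'])
rows([(DB-.045*X-.014*Z,0),(DB-.0205*X-.014*Z,0),(DB+(.0366-.0205)*X-.014*Z,0)])
E
```

```text
[-0.3739677   0.14524504  0.36843984  2.08998528 -0.0689278   0.92052747
  0.12409586] [ 0.4582095  -0.04218382  0.21041069] [ 0.91720535 -0.43700539 -0.25810096]
[ -1.2   1.7 124.4] [-0.004 -0.003  0.25 ]
[ -7.2  25.4 124.3] [-0.004 -0.003  0.25 ]
[-16.3  60.9 124.2] [-0.004 -0.003  0.25 ]
```

Request:
{"fn": "play_rows", "kwargs": {"deltas": [[0, [-1, 0, 20], [0, 0, 0.12]], [0, [-1, 0, 45], [0, 0, 0.25]], [0, [-1, 0, 75], [0, 0, 0.25]], [0, [-1, 0, 105], [0, 0, 0.25]], [0, [-1, 0, 124], [0, 0, 0.25]], [0, [-1, 2, 124], [0, 0, 0.25]]]}}

```text
clock: 5.2
tcp_pos: [0.4598, -0.0423, 0.0864]
orientation: [-2.386, -2.036, 0.003]
contact_force: [0.7, -0.0, 0.5]
grip_width: 0.0001
```

Run:
```python
from h import *
o=r.get_obs();print(o['joints'],o['tcp_pos'],o['contact_force'])
rows([(DB-.0205*X-.014*Z,0),(DB+(.0366-.0205)*X-.014*Z,0)])
```

```text
[-0.33189356  0.35985454  0.34708231  2.19143354 -0.21057314  0.6255512
  0.00872727] [ 0.45981006 -0.04225662  0.08643095] [ 0.70122603 -0.04944298  0.45553371]
[-0.7 24.4  0.3] [-0.005 -0.002  0.001]
[-0.7 61.   0.1] [-0.005 -0.002  0.001]
```

Pushing gently along tool y, with the end expected at about 61 mm.

Request:
{"fn": "play_rows", "kwargs": {"deltas": [[0, [-1, 7, 0], [0, 0, 0]], [0, [-1, 14, 0], [0, 0, 0]], [0, [-1, 21, 0], [0, 0, 0]], [0, [-1, 28, 0], [0, 0, 0]], [0, [-1, 34, 0], [0, 0, 0]], [0, [-1, 40, 0], [0, 0, 0]], [0, [-1, 45, 0], [0, 0, 0]], [0, [-1, 50, 0], [0, 0, 0]]]}}

```text
clock: 6.2
tcp_pos: [0.5092, -0.0511, 0.0861]
orientation: [-2.386, -2.036, 0.003]
contact_force: [-2.4, 0.6, 2.0]
grip_width: 0.0002
```

Request:
{"fn": "play_rows", "kwargs": {"deltas": [[0, [0, 3, 0], [0, 0, 0]], [0, [0, 6, 0], [0, 0, 0]], [0, [0, 8, 0], [0, 0, 0]], [0, [0, 9, 0], [0, 0, 0]], [0, [0, 9, 0], [0, 0, 0]]]}}

```text
clock: 6.82
tcp_pos: [0.5183, -0.0526, 0.0861]
orientation: [-2.386, -2.036, 0.003]
contact_force: [-1.8, -0.1, 0.1]
grip_width: 0.0004
```

Request:
{"fn": "play_rows", "kwargs": {"deltas": [[0, [0, 1.5, 0], [0, 0, 0]], [0, [0, 3, 0], [0, 0, 0]], [0, [0, 4, 0], [0, 0, 0]], [0, [0, 4, 0], [0, 0, 0]]]}}

```text
clock: 7.32
tcp_pos: [0.52, -0.0529, 0.0857]
orientation: [-2.383, -2.034, 0.008]
contact_force: [-7.7, 1.4, 7.0]
grip_width: 0.0
```

Request:
{"fn": "play_rows", "kwargs": {"deltas": [[0, [0, 3, 0], [0, 0, 0]], [0, [0, 5, 0], [0, 0, 0]], [0, [0, 5, 0], [0, 0, 0]]]}}

```text
clock: 7.7
tcp_pos: [0.5199, -0.053, 0.0848]
orientation: [-2.377, -2.028, 0.018]
contact_force: [-14.8, 2.5, 12.6]
grip_width: -0.0003
```

The drawer is against its hard stop: motion ended within 1 mm of the predicted spot and the force rose to 15 N. Backing off.

Request:
{"fn": "play_rows", "kwargs": {"deltas": [[0, [0, -8, 0], [0, 0, 0]], [0, [0, -20, 0], [0, 0, 0]], [0, [0, -38, 0], [0, 0, 0]], [0, [0, -45, -25], [0, 0, 0]], [10, [0, -45, -80], [0, 0, 0]], [40, [0, -45, -130], [0, 0, 0]], [85, [0, -45, -185], [0, 0, 0]], [85, [0, -20, -210], [0, 0, 0]]]}}

```text
clock: 8.7
tcp_pos: [0.5049, -0.0511, 0.2988]
orientation: [-2.379, -2.03, 0.009]
contact_force: [1.0, -1.0, -0.4]
grip_width: 0.0641
```

```bash
cat > chk.py <<'E'
from h import *
import sys
n=sys.argv[1];np.set_printoptions(precision=4,suppress=True)
p,d=r.grab_frame("top");cv2.imwrite(f"pics/{n}.png",cv2.resize(p[90:240,200:400,::-1],None,fx=4,fy=4));W=cloud("top",d)
L=(W-LB)@np.stack([X,Y,Z],1)  # chamber axes about the lid bar
for nm,lo,hi,x0,x1 in(("dbar",.085,.13,-.15,-.07),("lidbar",.163,.19,-.025,.03)):
    q=L[(W[...,2]>lo)&(W[...,2]<hi)&(L[...,0]>x0)&(L[...,0]<x1)&(abs(L[...,1])<.07)]
    if len(q)>9: print(nm,len(q),q.mean(0),q.min(0),q.max(0))
E
python3 chk.py t2
python3 - <<'E'
from h import *
G=lambda h,t:(LB-.015*Y+tool(t).apply([0,0,.018])+h*Z)
o=r.get_obs();print(o['joints'],o['tcp_pos'],o['contact_force'])
rows([(G(.09,-.15),-.15),(G(0,-.15),-.15)])
E
```

```text
dbar 21 [-0.0882  0.0485 -0.0651] [-0.0929  0.0395 -0.0712] [-0.0823  0.0555 -0.0601]
[-0.40156217  0.14555772  0.43412765  1.86959153 -0.07338218  1.14892347
 -0.09836538] [ 0.50953759 -0.05132018  0.30100994] [ 4.80186699 -0.97982814  3.3485496 ]
[-15.1 121.2  57.7] [-0.159 -0.005  0.001]
[-15.5 122.  147.7] [-0.159 -0.005  0.001]
```

View pics/t2.png

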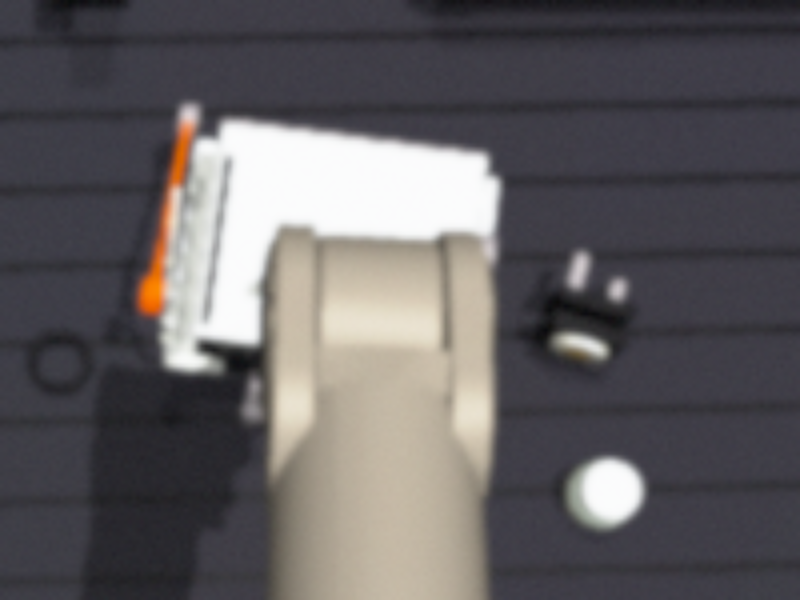

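The arm covers the chamber's front. The drawer bar end at (250,400) is visible, and its depth puts it at -88 mm from the lid bar against -87 expected for home. The pointer and bystanders are undisturbed.

Request:
{"fn": "play_rows", "kwargs": {"deltas": [[85, [-3, 24, 0], [-0.04, 0, 0]], [85, [-6, 50, 0], [-0.08, 0, 0]], [85, [-9, 76, 5], [-0.12, 0, 0]], [85, [-12, 100, 25], [-0.159, -0.005, 0]], [85, [-15, 121, 45], [-0.159, -0.005, 0]], [85, [-15, 121, 57], [-0.159, -0.005, 0]], [85, [-15, 121, 57], [-0.159, -0.005, 0]]]}}

```text
clock: 9.62
tcp_pos: [0.625, -0.085, 0.2409]
orientation: [2.302, 1.964, 0.143]
contact_force: [-0.9, -1.1, -0.4]
grip_width: 0.0853
```

Run:
```python
from h import *
G=lambda h,t:(LB-.015*Y+tool(t).apply([0,0,.018])+h*Z)
o=r.get_obs();print(o['joints'],o['tcp_pos'],o['contact_force'])
p,d=r.grab_frame("wrist");cv2.imwrite("pics/w2.png",p[:,:,::-1]);W=cloud("wrist",d,o)
L=(W-LB)@np.stack([X,Y,Z],1)
q=L[(abs(L[...,2])<.012)&(abs(L[...,0])<.03)&(abs(L[...,1])<.07)];print(len(q),np.median(q,0),q.min(0),q.max(0))
rows([(G(0,-.15),-.15)])
```

```text
[-0.31690702  0.33642589  0.43501866  1.79855468 -0.16415158  0.8947252
  0.02166917] [ 0.62502383 -0.08499401  0.24086134] [-0.87037735 -1.11438571 -0.356639  ]
1921 [-0.00118389  0.00469444  0.00400756] [-0.00675936 -0.05669524 -0.00237193] [0.00547658 0.05454469 0.00713504]
[  0.3 -12.5  89. ] [-0.001  0.     0.001]
```

View pics/w2.png

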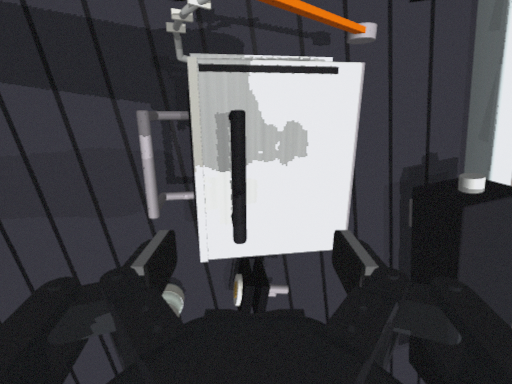

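The wrist view shows the lid bar from (238,112) to (240,240), between the open fingers at (155,255) and (355,255), with the drawer bar at (150,165) clear of them. It is 1 mm from the predicted position, so I'm descending.

Request:
{"fn": "play_rows", "kwargs": {"deltas": [[85, [0, -4, 30], [0, 0, 0]], [85, [0, -9, 60], [0, 0, 0]], [85, [0, -13, 82], [0, 0, 0]], [85, [0, -14, 89], [0, 0, 0]], [40, [0, -14, 89], [0, 0, 0]], [20, [0, -14, 89], [0, 0, 0]], [5, [0, -14, 89], [0, 0, 0]], [0, [0, -14, 89], [0, 0, 0]]], "squeeze": 60}}

```text
clock: 10.68
tcp_pos: [0.6252, -0.0849, 0.1526]
orientation: [2.3, 1.963, 0.147]
contact_force: [0.3, -0.1, 0.3]
grip_width: 0.0118
```

Request:
{"fn": "play_rows", "kwargs": {"deltas": [[0, [0, 0, 0], [0, 0, 0]], [0, [0, 0, 0], [0, 0, 0]]]}}

```text
clock: 10.92
tcp_pos: [0.6252, -0.0849, 0.1527]
orientation: [2.301, 1.963, 0.147]
contact_force: [-1.1, 0.1, 1.7]
grip_width: 0.0103
```

```bash
cat > arc.py <<'E'
from h import *
import sys
# rows turning the present tool pose about the hinge line (chamber Y) by steps
H=LB+.125*X-.055*Z
o=r.get_obs();print(o['joints'],o['tcp_pos'],o['contact_force'],o['grip_width'])
T=R.from_rotvec(o["orientation"])
ps=[]
for a in map(float,sys.argv[1:]):
    A=R.from_rotvec(a*Y);ps.append((H+A.apply(o["tcp_pos"]-H),A*T))
rows(ps)
g=o["tcp_pos"]-T.apply([0,0,.018]);l=g-H;print("handle angle",np.arctan2(l[2],-(l@X))-np.arctan2(.055,.125),"radius",np.hypot(l[2],l@X),"tilt",np.arctan2(*(-T.apply([0,0,1])@np.stack([X,Z]).T)))
E
python3 arc.py .04 .08 .12 .16 .2 .24 .28 .32
```

```text
[-0.27743887  0.43768079  0.3931788   1.88107994 -0.22931547  0.71465459
  0.07467402] [ 0.62519464 -0.08491644  0.15270834] [-1.05770564  0.08200197  1.71605059] 0.0102909921554641
[-0.   2.3 -4.6] [ 0.04  0.   -0.  ]
[-0.   4.8 -9.1] [ 0.08  0.   -0.  ]
[ -0.    7.5 -13.5] [ 0.12  0.   -0.  ]
[ -0.   10.4 -17.8] [ 0.16  0.   -0.  ]
[ -0.   13.4 -22. ] [ 0.2  0.  -0. ]
[ -0.   16.6 -26.1] [ 0.24  0.   -0.  ]
[ -0.   19.9 -30. ] [ 0.28  0.   -0.  ]
[ -0.   23.4 -33.8] [ 0.32  0.   -0.  ]
handle angle 2.634029594217324e-06 radius 0.13782281868376176 tilt -0.14974408145995166
```

Request:
{"fn": "play_rows", "kwargs": {"deltas": [[0, [0, 2.3, -4.6], [0.04, 0, 0]], [0, [0, 4.8, -9.1], [0.08, 0, 0]], [0, [0, 7.5, -13.5], [0.12, 0, 0]], [0, [0, 10.4, -17.8], [0.16, 0, 0]], [0, [0, 13.4, -22], [0.2, 0, 0]], [0, [0, 16.6, -26.1], [0.24, 0, 0]], [0, [0, 19.9, -30], [0.28, 0, 0]], [0, [0, 23.4, -33.8], [0.32, 0, 0]]]}}

```text
clock: 11.92
tcp_pos: [0.6417, -0.0875, 0.188]
orientation: [-2.285, -1.949, 0.172]
contact_force: [-2.0, 0.1, -6.5]
grip_width: 0.0098
```

```bash
python3 arc.py .04 .08 .12 .16 .2 .24 .26
```

```text
[-0.21481368  0.59462091  0.39803063  1.54224397 -0.23505655  1.23054728
  0.08112598] [ 0.64165594 -0.08749371  0.18797589] [-1.98583547  0.14607233 -6.48474207] 0.009787762702223514
[-0.   2.2 -4.7] [ 0.04  0.   -0.  ]
[-0.   4.6 -9.3] [ 0.08  0.   -0.  ]
[ -0.    7.2 -13.7] [ 0.12  0.   -0.  ]
[ -0.   10.  -18.1] [ 0.16  0.   -0.  ]
[ -0.   12.9 -22.4] [ 0.2  0.  -0. ]
[ -0.   16.  -26.5] [ 0.24  0.   -0.  ]
[ -0.   17.6 -28.5] [ 0.26  0.   -0.  ]
handle angle 0.3042963523159339 radius 0.13773986600805382 tilt 0.17544711390030987
```

Request:
{"fn": "play_rows", "kwargs": {"deltas": [[0, [0, 2.2, -4.7], [0.04, 0, 0]], [0, [0, 4.6, -9.3], [0.08, 0, 0]], [0, [0, 7.2, -13.7], [0.12, 0, 0]], [0, [0, 10, -18.1], [0.16, 0, 0]], [0, [0, 12.9, -22.4], [0.2, 0, 0]], [0, [0, 14.4, -24.5], [0.22, 0, 0]], [0, [0, 14.4, -24.5], [0.22, 0, 0]]]}}

```text
clock: 12.8
tcp_pos: [0.6584, -0.0901, 0.2082]
orientation: [-2.141, -1.826, 0.372]
contact_force: [-5.4, 1.4, -3.3]
grip_width: 0.0094
```

```bash
cat > ang.py <<'E'
from h import *
import sys
n=sys.argv[1];H=LB+.125*X-.055*Z;B=np.stack([X,Y,Z],1)
def line(q):
    v=cv2.fitLine(q[:,[0,2]].astype(np.float32),cv2.DIST_HUBER,0,1e-4,1e-4).ravel();return np.arctan2(-v[1]*np.sign(v[0]),abs(v[0])),v[2:]
for c in("scene","top","wrist"):
    o=r.get_obs();p,d=r.grab_frame(c);cv2.imwrite(f"pics/{n}_{c}.png",p[:,:,::-1])
    L=(cloud(c,d,o)-H)@B
    m=orange(p)&(abs(L[...,1]-.126)<.02)&(L[...,0]>-.21)&(L[...,0]<0)&(L[...,2]>0)&(L[...,2]<.17)&(d>0)
    if m.sum()>20:print(c,"pointer",m.sum(),line(L[m]))
    # lid: bright plate, in a wedge of angles from hinge
    a=np.arctan2(L[...,2],-L[...,0])
    m=(p.min(2)>110)&(abs(L[...,1])<.095)&(L[...,0]<-.01)&(np.hypot(L[...,0],L[...,2])<.165)&(np.hypot(L[...,0],L[...,2])>.03)&(a>.35)&(a<.85)&(d>0)
    if m.sum()>20:
        e=line(L[m]);t=e[0];print(c,"lid",m.sum(),e,"plane z in lid frame",np.median(L[m][:,0]*np.sin(t)+L[m][:,2]*np.cos(t)))
E
python3 ang.py f1; python3 arc.py .02
```

```text
scene pointer 156 (np.float32(0.5724414), array([-0.09127488,  0.06561731], dtype=float32))
scene lid 1646 (np.float32(0.51764476), array([-0.07200945,  0.05043836], dtype=float32)) plane z in lid frame 0.008134797623034852
top pointer 98 (np.float32(0.56696403), array([-0.10901275,  0.08077946], dtype=float32))
top lid 614 (np.float32(0.51058143), array([-0.08469196,  0.05844861], dtype=float32)) plane z in lid frame 0.0096023604909573
wrist lid 37113 (np.float32(0.51900464), array([-0.07979752,  0.0540832 ], dtype=float32)) plane z in lid frame 0.0072958567194708265
[-0.15934968  0.74346711  0.39212123  1.28291497 -0.24842692  1.56782289
  0.08397574] [ 0.65833586 -0.09011555  0.20822303] [-5.74242265  0.9840575  -3.15936521] 0.010088167253934757
[-0.   1.  -2.4] [ 0.02  0.   -0.  ]
handle angle 0.5095429458091321 radius 0.13758810147804004 tilt 0.40001889721700334
```

View pics/f1_scene.png

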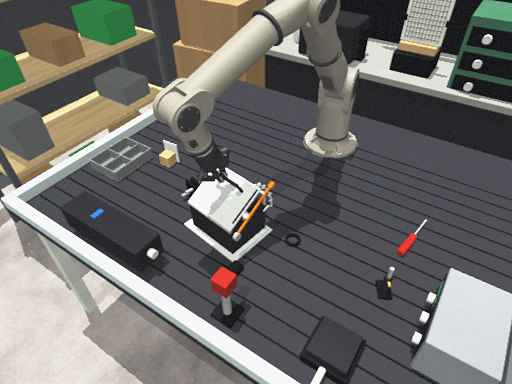

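View pics/f1_wrist.png

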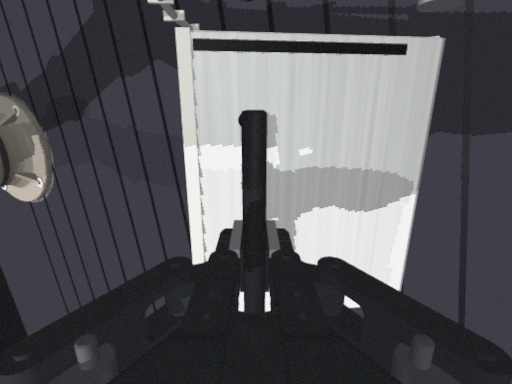

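The scene view shows the lid slightly below the pointer (240,235)–(272,185), and the wrist view shows the bar gripped between the pads at (254,240). The lid measures about 0.515 and the pointer about 0.57, so about 0.055 remains.

Request:
{"fn": "play_rows", "kwargs": {"deltas": [[0, [0, 1, -2.4], [0.02, 0, 0]], [0, [0, 2, -4.8], [0.04, 0, 0]], [0, [0, 2.8, -6.8], [0.057, 0, 0]], [0, [0, 2.8, -6.8], [0.057, 0, 0]], [0, [0, 2.8, -6.8], [0.057, 0, 0]], [0, [0, 2.8, -6.8], [0.057, 0, 0]]]}}

```text
clock: 13.7
tcp_pos: [0.6633, -0.0909, 0.2129]
orientation: [-2.102, -1.793, 0.419]
contact_force: [-5.2, 0.2, -4.8]
grip_width: 0.0099
```

```bash
python3 ang.py f2; python3 arc.py .01 .02
```

```text
scene pointer 160 (np.float32(0.56864935), array([-0.0968935 ,  0.06962373], dtype=float32))
scene lid 1626 (np.float32(0.5659064), array([-0.06617166,  0.05185361], dtype=float32)) plane z in lid frame 0.008340001172832649
top pointer 97 (np.float32(0.57259214), array([-0.11445047,  0.08356691], dtype=float32))
top lid 590 (np.float32(0.5648559), array([-0.08152478,  0.06270411], dtype=float32)) plane z in lid frame 0.009370329456665816
wrist lid 37074 (np.float32(0.5678277), array([-0.07810234,  0.05894052], dtype=float32)) plane z in lid frame 0.007706139070124782
[-0.14414132  0.78608163  0.38995479  1.2114022  -0.25255398  1.65399924
  0.08335071] [ 0.66342844 -0.09087292  0.2129657 ] [-4.19560799  0.13728094 -5.63197615] 0.009843020707413434
[-0.   0.5 -1.2] [ 0.01  0.   -0.  ]
[-0.   1.  -2.4] [ 0.02  0.   -0.  ]
handle angle 0.5637936729915934 radius 0.13756092846341442 tilt 0.45762029998865356
```

Request:
{"fn": "play_rows", "kwargs": {"deltas": [[0, [0, 0.2, -0.5], [0.004, 0, 0]], [0, [0, 0.2, -0.5], [0.004, 0, 0]], [0, [0, 0.2, -0.5], [0.004, 0, 0]], [0, [0, 0.2, -0.5], [0.004, 0, 0]], [0, [0, 0.2, -0.5], [0.004, 0, 0]], [0, [0, 0.2, -0.5], [0.004, 0, 0]]]}}

```text
clock: 14.6
tcp_pos: [0.6638, -0.091, 0.2133]
orientation: [-2.1, -1.791, 0.422]
contact_force: [-4.1, 0.8, -4.2]
grip_width: 0.0099
```

```bash
for i in 1 2 3 4; do python3 ang.py g$i; done | awk '{print $1,$2,$3,$4}'; python3 arc.py .01; python3 chk.py t3
```

```text
scene pointer 160 (np.float32(0.57246834),
scene lid 1619 (np.float32(0.5746652),
top pointer 98 (np.float32(0.56747574),
top lid 585 (np.float32(0.57370436),
wrist lid 37034 (np.float32(0.5741964),
scene pointer 159 (np.float32(0.5695313),
scene lid 1615 (np.float32(0.5758376),
top pointer 98 (np.float32(0.57739985),
top lid 574 (np.float32(0.5719047),
wrist lid 37012 (np.float32(0.5722503),
scene pointer 161 (np.float32(0.5664775),
scene lid 1617 (np.float32(0.577664),
top pointer 96 (np.float32(0.5770724),
top lid 573 (np.float32(0.57301253),
wrist lid 37015 (np.float32(0.57386696),
scene pointer 160 (np.float32(0.56593436),
scene lid 1623 (np.float32(0.5755459),
top pointer 97 (np.float32(0.5721414),
top lid 577 (np.float32(0.5712383),
wrist lid 37017 (np.float32(0.57459164),
[-0.1430281   0.78914689  0.38988122  1.20615679 -0.25289675  1.66010795
  0.08326627] [ 0.66384162 -0.09097496  0.21334083] [-4.44659697  0.2698029  -5.07811856] 0.010166180962263077
[-0.   0.5 -1.2] [ 0.01  0.   -0.  ]
handle angle 0.5681300290030961 radius 0.13757481099773075 tilt 0.46157061670156924
```

```bash
python3 -c "
from bench import r
print(r.hand_in())"
```

```text
the job is handed in; nothing more can be done
None
```

I pushed the drawer home with the lid shut, then raised the lid to the pointer's angle. I handed in at about 15–16 s with the gripper still holding the lid's bar handle at a 60 N grip setting.

- **Drawer:** it stopped within 1 mm of the predicted stop, and the push force rose to about 15 N there. The part of its bar the top camera could see afterwards measured about 1 mm from the home position. I could not check it again at the end, because the arm blocked the top view. Nothing touched it after the push.
- **Lid:** the cameras put it at 0.571–0.578 rad (mean about 0.574), and the handle position worked out from the arm gives 0.568. The pointer measured 0.566–0.577 (mean about 0.571). They agree to within a few mrad, which is the measurement noise, and the lid held steady over the last four sets of pictures.
- **Pointer and other items:** the pointer's angle matched its starting value throughout. The pictures I viewed showed no sign of anything else being disturbed, but I did not measure those items again at the end.
- **Mended on the way:** joint 7 came to 2.954 rad, close to its 2.96 limit, so I turned the tool half a turn before the push.

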